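# Shut off the forming-gas valve under its sliding cover

## Task

Push the sliding cover of the small gas valve box all the way back, away from the robot's side, so that both valves are uncovered. Then push the valve handle that ends in a round knob shut, a full quarter turn until it lies across its pipe against its stop. Leave the other handle (the plain flat bar) open as it is and do not disturb the jar, clip box and small grey block with a pin standing round; it is all done by pushing with the fingertips, and nothing needs to be gripped or lifted.

Things in the scene. Friction and masses are not known exactly. Their poses are not given: they have to be found in the camera images.
- valve_box: Fixed tray of the valve box, 220 x 190 mm. Origin on its underside (z = 0), on the line of the valve stems, midway across; x axis = the way the cover opens, yaw within 0.35 rad of the world's. Floor x = -98 to +122 mm; near end plate at x = -91 to -96 mm, 66 mm high; guide rails 22 mm high along y = +-91 mm. Valves stand at y = -64 and +22 mm; which is where varies.
- cover (a joint): Sliding grey hood (roof and two sides) that hides both valves: 0 = shut, 0.115 = fully back at its stop (m, along box +x). Starts 0 to 0.015, moves with about 2.5 N, stays where left. Roof 112 x 172 mm, top at z = 72 mm. At 0 it covers box x = -91 to +21 mm; at 0.115 its near edge is at x = +24 mm.
- cover_lip (a point): Middle of the near face (box -x side) of the upturned lip on the cover's near edge, z = 81 mm. The lip is 120 mm wide across the box, 5 mm thick, 20 mm above the roof (top z = 92 mm). Push it in the box's +x. In front of it nothing stands higher than 66 mm.
- marked_lever (a joint): Steel handle of the valve to shut, the one ending in a round upright knob. 0 = open (lies along its copper pipe, points in box -x), 1.571 = shut at its stop (points in box +y). Shuts clockwise seen from above, needs about 3 N at the knob, stays where left. Starts 0 to 0.15.
- marked_stem (a point): Point on the vertical turning axis of the marked valve, 55 mm above the work surface; axes parallel to the box's.
- marked_end (a point): Centre of the round knob on the marked handle, 45 mm from the turning axis: an upright cylinder, 24 mm diameter, z = 42 to 64 mm. Pipe and brass body beside it reach z = 41 mm at most; the stem and its cap up to 67 mm. To shut, push it from its box -y side, then round its arc.
- plain_lever (a joint): Handle of the other valve, a plain flat steel bar 8 mm wide, 20 mm tall and 57 mm long from its axis, without a knob. 0 = open (points in the box's -x). It must stay open. Starts 0 to 0.15.
- plain_end (a point): Point on the plain bar handle 45 mm from its turning axis, 55 mm above the work surface; it must stay where it is.
- flux_jar: Loose screw-cap jar, 48 mm diameter, 50 mm tall, to the right of the box; leave it. Origin at the centre of its underside.
- clip_box: Loose small clip box, 44 x 70 x 30 mm, in front of the box on the left; leave it. Origin at the centre of its underside.
- setup_block: Loose small grey block with a short pin, 28 x 40 x 32 mm, in front of the box on the right; leave it. Origin at the centre of its underside.

How it is judged:
By the outcome, as a careful person would: the job done as asked, in the order asked, and still so for the second after the job is handed in, with the robot touching nothing.
It also fails if it takes over 45 s, if anything falls off the work surface, if the arm or the gripper's body presses on something with over 40 N, if the wrist force passes 120 N, or if a joint passes its speed limit or range.

## Robot

A 6-joint arm with a two-finger parallel gripper is mounted at the origin on the work surface; the furniture and walls round the work are solid. World frame = base frame: x ahead of the robot, y to its left, z up, the work surface at z = 0. Lengths are in m, angles in rad, forces in N, time in s.
With the tool pointing down it reaches from about 0.25 to 0.8 m from the base axis. Payload 3.9 kg.
Tool frame: the origin (TCP) lies at the very end of the fingers, on their centre line; the grasp point (between the pads) lies robot.pinch_z behind it (robot.pinch_z is the distance from the TCP to the grasp point, in m); z points along the fingers, y is the line along which they close (so a half turn about z gives the same grasp; the last joint's range is limited). The gripper opens to 85 mm and grips with 20 to 120 N. Pads are 22 mm wide; open, the fingers measure 114 mm over their backs; the gripper's body (76 mm by 85 mm) begins 54 mm behind the grasp point. The pads swing forward as they close: fully open they stand 13 mm farther back than shut.
Start: joints at [-1.11, 0.26, -0.138, 1.173, 0, 1.571], TCP at [0.233, -0.47, 0.231] pointing down, gripper open.
Joint ranges: [-2.78, 2.78], [-0.83, 1.72], [-1.28, 1.37], [-1.9, 2.12], [-1.57, 1.48], [-3.14, 3.14]. Speed limits (rad/s): [2.57, 2.57, 3.14, 3.14, 3.14, 3.14].

## Interface

Orientations are given as a unit quaternion [x, y, z, w].
In Python, from plant import robot, eyes, order gives the robot as it stands. The module is installed in compiled form; this text tells all that it offers.
- The arm moves only by the shell command python3 -m pendant 'ROWS' [FORCE]. ROWS is JSON, a list of rows, each an object with "rot": the turn, a rotation vector about the tool's x, y, z as a fraction of full scale, a list of three; "translation": the shift along the tool's x, y, z as a fraction of full scale, a list of three; "jaw": the gripper's target within -1 to 1 (fully open at 1, half-way at 0, shut at -1). In form: [{"rot": [rx, ry, rz], "translation": [dx, dy, dz], "jaw": jaw}, ...]. A call has 1 to 12 rows; each row is the pose to reach, as a shift and turn from the pose commanded when the call began, along the tool's axes at that moment, turning the shorter way round; what a row does not reach only later rows make up. Full scale, the value 1, is 500 mm for a shift and pi rad for a turn. A row lasts 1/12 s, in which the tool goes at most 41.7 mm and 7.16 degrees, less where a joint would pass 70% of its speed; a pose out of reach is approached as far as the arm can. A call with a number of a shift or a turn outside -1 to 1 is refused whole. A call with a gripper value outside its range is refused whole. The fingers move at their own pace and stop on an object; FORCE is the grip in N (left out, the last holds). Time passes only in rows, so rows that repeat a pose let the fingers close. It gives the time, the measured TCP pose, the force, the opening and the grip force at its end, in the units of the state.
- robot.state(): the state, without advancing time (a new reading comes with each control period).
- eyes.camera(name): name is "scene" or "top"; returns the picture (384x512x3 uint8, blue, green, red); there is no depth.
- eyes.camera_model(name): a dict with "fx", "fy", "cx", "cy" (pixels), "k1" (the pictures are not rectified: a ray, as slopes to the right and down, at radius r is drawn at 1 + k1 r^2 times it, then the intrinsics apply), "rvec" (rotation vector, rad) and "tvec" (3), from world to camera coordinates, as OpenCV has them. Camera axes: x right, y down, z forward; pixel columns grow to the right and rows downward; lengths in m; the calibration is good to about 2 mm. A picture is of the moment at which its call begins. camera_model takes no time and is no camera call.
- order.sign_off(): hands the job in; it is judged then, once.
The state is a dict: "time_s": time; "qpos": joint angles; "joint_velocities": joint speeds; "joint_torque": joint torques, N m; "eef_pos": TCP position; "ee_rot": TCP orientation; "wrist_force": force on the tool from outside, world axes, zero at the start; "torque": the same for the moment, N m; "width": opening from 0.0 (shut) to 1.0 (fully open); "grasp_force": force on a finger pad.
Only numpy, scipy, OpenCV 4.12 (cv2) and the standard library are available. Lean on these libraries where they do the work, as an engineer would, in place of code of your own. Each camera call takes 0.05 s, during which the arm holds its last target. There are 200 camera calls.

## Working session

There is one attempt and no reset: what is moved stays moved. The work goes in short steps, Python scripts to look and compute and a shell command to move; the robot and the scene stay as the last step left them, time stands still between calls to the robot, and variables do not carry over. Pictures are saved under pics/ and viewed, at most 10 in all, crops included, and the job is handed in when it is done.

```bash
mkdir -p pics; python3 - <<'E'
from plant import robot, eyes
import cv2
for n in("scene","top"):
    cv2.imwrite(f"pics/{n}0.png",eyes.camera(n)); print(n,eyes.camera_model(n))
print(robot.state(),robot.pinch_z)
E
```

```text
scene {'fx': 470.5011437134812, 'fy': 470.5011437134812, 'cx': 256.53050600555235, 'cy': 188.66738513953885, 'k1': -0.12299443864656723, 'rvec': array([ 0.59577411, -2.70014923,  1.09771425]), 'tvec': array([0.37089599, 0.31931059, 0.65849782])}
top {'fx': 386.68206204575534, 'fy': 386.68206204575534, 'cx': 252.2330799137516, 'cy': 192.21127203785326, 'k1': -0.00886717348620497, 'rvec': array([ 2.21169444, -2.15749043,  0.11565117]), 'tvec': array([-0.17896358,  0.495553  ,  0.90256261])}
{'time_s': 0.1, 'qpos': array([-1.11001252e+00,  2.60634757e-01, -1.39233334e-01,  1.17270138e+00,
       -3.01285302e-05,  1.57078276e+00]), 'joint_velocities': array([ 0.00077032, -0.00109399,  0.00314335,  0.00112205, -0.00089041,
        0.0004353 ]), 'joint_torque': array([ 1.35375769e-03, -4.06510198e+01,  2.54526758e+01,  1.00950742e-02,
        1.70759613e-04,  5.38397167e-07]), 'eef_pos': array([ 0.23316207, -0.46970374,  0.23054207]), 'ee_rot': array([ 9.73575039e-01,  2.28365620e-01, -2.17117647e-04, -8.59709587e-04]), 'wrist_force': array([-0.03211699, -0.48838924, -0.31034473]), 'torque': array([-0.05911318, -0.01788908, -0.0516375 ]), 'grasp_force': 0.0, 'width': 0.999586330086403} 0.0187
```

View pics/top0.png

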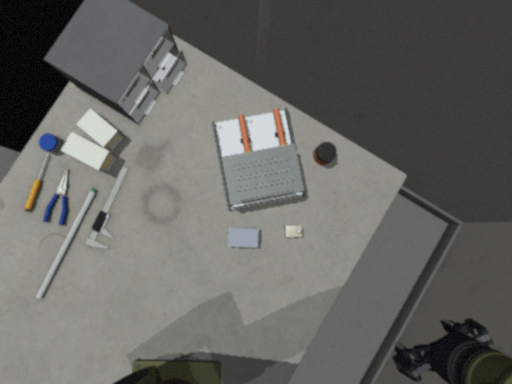

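View pics/scene0.png

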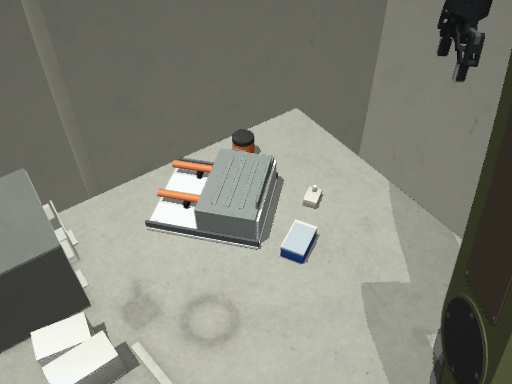

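The top view shows the box at about (215-303, 110-210), with the lip edge near row 203. The jar is at (325,153), the clip box at (243,238) and the block at (294,231). Next I'll enlarge this area.

```bash
cat > h.py <<'E'
import numpy as np,cv2
from plant import robot,eyes
def cam(n):
    m=eyes.camera_model(n);K=np.array([[m['fx'],0,m['cx']],[0,m['fy'],m['cy']],[0,0,1.]])
    return K,np.array([m['k1'],0,0,0,0.]),np.array(m['rvec']),np.array(m['tvec'])
def ray(n,uv,z):
    K,d,r,t=cam(n);R=cv2.Rodrigues(r)[0]
    p=cv2.undistortPoints(np.array([[uv]],float),K,d)[0,0]
    C=-R.T@t;v=R.T@np.array([p[0],p[1],1]);return C+v*(z-C[2])/v[2]
def proj(n,P):
    K,d,r,t=cam(n);return cv2.projectPoints(np.array(P,float).reshape(-1,3),r,t,K,d)[0][:,0]
def crop(n,x0,y0,x1,y1,s,f):
    cv2.imwrite('pics/'+f,cv2.resize(eyes.camera(n)[y0:y1,x0:x1],None,fx=s,fy=s,interpolation=cv2.INTER_CUBIC))
E
python3 -c "
from h import *
crop('top',200,100,350,212,5,'t1.png')"
```

```text
(no output)
```

View pics/t1.png

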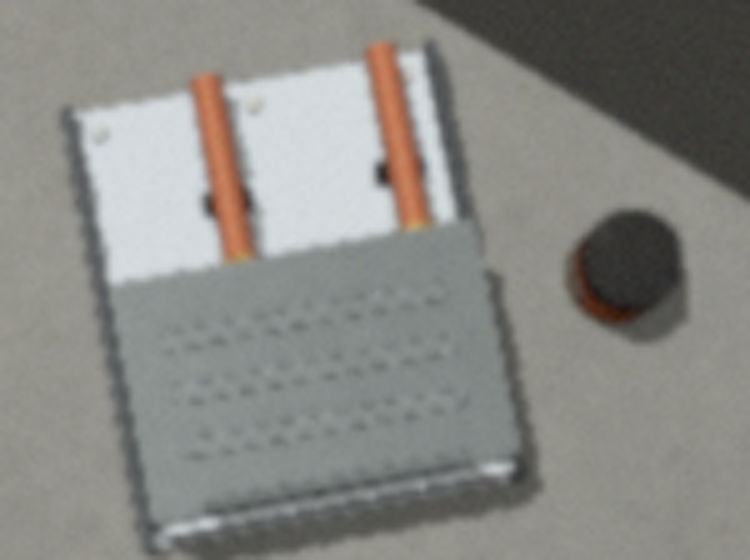

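```bash
python3 - <<'E'
from h import *
from scipy.optimize import least_squares
px=np.array([[70,108],[432,42],[112,286],[474,222],[160,537],[518,470]])/5+[200,100]-.4
def pts(q):
    x,y,a,c=q
    L=np.array([[.122,.091,.022],[.122,-.091,.022],[.021+c,.086,.072],[.021+c,-.086,.072],[-.094,.09,.066],[-.094,-.09,.066]])
    R=np.array([[np.cos(a),-np.sin(a),0],[np.sin(a),np.cos(a),0],[0,0,1]])
    return L@R.T+[x,y,0]
f=lambda q:(proj('top',pts(q))-px).ravel()
s=least_squares(f,[.5,-.1,.1,.01]);print(s.x,s.fun.reshape(-1,2).round(1))
x,y,a,c=s.x
R=np.array([[np.cos(a),-np.sin(a)],[np.sin(a),np.cos(a)]])
for lab,l in dict(lip=[-.091+c,0],s1=[0,-.064],s2=[0,.022],stoplip=[.024,0]).items(): print(lab,R@l+[x,y])
K,d,r,t=cam('top');print(-cv2.Rodrigues(r)[0].T@t)
for n,u,z in(('jar',[326,150],.05),('clip',[243,238],.03),('blk',[294,231],.032)):print(n,ray('top',u,z))
E
```

```text
[ 0.57066566 -0.18186468  0.20934498  0.00091303] [[-0.4 -0. ]
 [ 0.4  0.1]
 [-0.7  0.3]
 [ 0.6 -0.3]
 [-2.8  0.4]
 [ 3.  -0.6]]
lip [ 0.48254553 -0.20058649]
s1 [ 0.58396609 -0.24446739]
s2 [ 0.56609364 -0.160345  ]
stoplip [ 0.59414167 -0.17687702]
[ 0.41820771 -0.15122     0.94575622]
jar [ 0.60184561 -0.337697    0.05      ]
clip [ 0.39059917 -0.14738105  0.03      ]
blk [ 0.40985373 -0.26710622  0.032     ]
```

```bash
cat >> h.py <<'E'
BX=np.array([.5707,-.1819]);BA=.2093
def b2w(x,y,z):
    c,s=np.cos(BA),np.sin(BA);return np.array([BX[0]+c*x-s*y,BX[1]+s*x+c*y,z])
def rows(*T):
    "tool-frame fractions for world targets, from the present pose"
    from scipy.spatial.transform import Rotation as Ro
    s=robot.state();R=Ro.from_quat(s['ee_rot']).as_matrix()
    print('tool x yaw',np.arctan2(R[1,0],R[0,0]),'rz to box',(np.arctan2(R[1,0],R[0,0])-BA)/np.pi)
    for t in T:print((R.T@(np.array(t)-s['eef_pos'])/.5).round(4),(t-s['eef_pos']).round(4))
E
python3 -c "
from h import *
rows(b2w(-.135,0,.2),b2w(-.135,0,.08))"
```

```text
tool x yaw 0.4607851010309271 rz to box 0.08005019388607351
[ 0.5991 -0.2826  0.0617] [ 0.2055  0.2598 -0.0306]
[ 0.5991 -0.2822  0.3017] [ 0.2055  0.2598 -0.1506]
```

```bash
python3 -m pendant '[{"rot":[0,0,0.08],"translation":[0.599,-0.282,0.062],"jaw":-1},{"rot":[0,0,0.08],"translation":[0.599,-0.282,0.062],"jaw":-1},{"rot":[0,0,0.08],"translation":[0.599,-0.282,0.062],"jaw":-1},{"rot":[0,0,0.08],"translation":[0.599,-0.282,0.062],"jaw":-1},{"rot":[0,0,0.08],"translation":[0.599,-0.282,0.062],"jaw":-1},{"rot":[0,0,0.08],"translation":[0.599,-0.282,0.062],"jaw":-1},{"rot":[0,0,0.08],"translation":[0.599,-0.282,0.062],"jaw":-1},{"rot":[0,0,0.08],"translation":[0.599,-0.282,0.062],"jaw":-1},{"rot":[0,0,0.08],"translation":[0.599,-0.282,0.062],"jaw":-1},{"rot":[0,0,0.08],"translation":[0.599,-0.282,0.062],"jaw":-1},{"rot":[0,0,0.08],"translation":[0.599,-0.282,0.062],"jaw":-1},{"rot":[0,0,0.08],"translation":[0.599,-0.282,0.062],"jaw":-1}]'; python3 -c "
from h import *
rows(b2w(-.135,0,.08))"
```

```text
time_s: 1.15
eef_pos: [0.4382, -0.2116, 0.2003]
ee_rot: [0.995, 0.104, -0.0, 0.0]
wrist_force: [-0.5, -0.1, 0.1]
width: 0.003
grasp_force: 0.0
tool x yaw 0.208263683966002 rz to box -0.00032986963883234336
[ 0.0017 -0.0031  0.2405] [ 0.0004  0.0016 -0.1203]
```

```bash
python3 -m pendant '[{"rot":[0,0,0],"translation":[0,0,0.08],"jaw":-1},{"rot":[0,0,0],"translation":[0,0,0.16],"jaw":-1},{"rot":[0,0,0],"translation":[0,0,0.242],"jaw":-1},{"rot":[0,0,0],"translation":[0,0,0.242],"jaw":-1},{"rot":[0,0,0],"translation":[0.04,0,0.242],"jaw":-1},{"rot":[0,0,0],"translation":[0.07,0,0.242],"jaw":-1},{"rot":[0,0,0],"translation":[0.1,0,0.242],"jaw":-1},{"rot":[0,0,0],"translation":[0.13,0,0.242],"jaw":-1},{"rot":[0,0,0],"translation":[0.16,0,0.242],"jaw":-1}]'
python3 -m pendant '[{"rot":[0,0,0],"translation":[0.03,0,0],"jaw":-1},{"rot":[0,0,0],"translation":[0.06,0,0],"jaw":-1},{"rot":[0,0,0],"translation":[0.09,0,0],"jaw":-1},{"rot":[0,0,0],"translation":[0.11,0,0],"jaw":-1},{"rot":[0,0,0],"translation":[0.122,0,0],"jaw":-1},{"rot":[0,0,0],"translation":[0.13,0,0],"jaw":-1},{"rot":[0,0,0],"translation":[0.13,0,0],"jaw":-1}]'
python3 -c "
from h import *
crop('top',200,85,350,197,5,'t2.png')"
```

```text
time_s: 1.9
eef_pos: [0.5158, -0.1957, 0.0808]
ee_rot: [0.995, 0.103, -0.002, 0.0]
wrist_force: [-3.4, -1.0, -1.4]
width: 0.0
grasp_force: 1.6
time_s: 2.48
eef_pos: [0.582, -0.1814, 0.0804]
ee_rot: [0.995, 0.104, 0.001, 0.0]
wrist_force: [0.6, -0.2, -0.3]
width: 0.003
grasp_force: 0.0
```

View pics/t2.png

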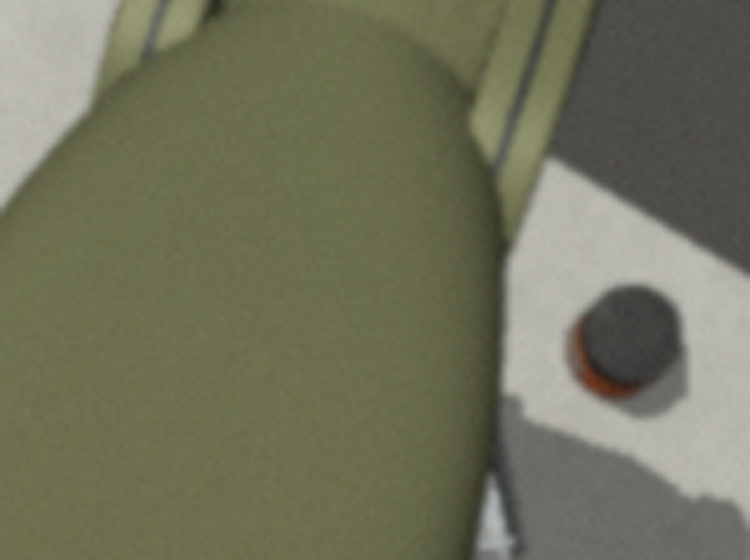

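The arm hides the box in this view. The TCP is at box x ≈ 0.011 with no stop force yet, so I'll keep pushing gently until the stop shows up as force.

```bash
python3 -m pendant '[{"rot":[0,0,0],"translation":[0.004,0,0],"jaw":-1},{"rot":[0,0,0],"translation":[0.008,0,0],"jaw":-1},{"rot":[0,0,0],"translation":[0.008,0,0],"jaw":-1}]'
python3 -m pendant '[{"rot":[0,0,0],"translation":[0.004,0,0],"jaw":-1},{"rot":[0,0,0],"translation":[0.008,0,0],"jaw":-1},{"rot":[0,0,0],"translation":[0.008,0,0],"jaw":-1}]'
```

```text
time_s: 2.78
eef_pos: [0.5846, -0.18, 0.0795]
ee_rot: [0.995, 0.104, -0.0, 0.0]
wrist_force: [-1.6, -0.3, 0.9]
width: 0.002
grasp_force: 1.0
time_s: 3.03
eef_pos: [0.587, -0.1793, 0.0792]
ee_rot: [0.995, 0.104, -0.002, 0.0]
wrist_force: [-6.0, -2.1, 4.2]
width: -0.0
grasp_force: 2.9
```

```bash
python3 -m pendant '[{"rot":[0,0,0],"translation":[0.006,0,0],"jaw":-1},{"rot":[0,0,0],"translation":[0.01,0,0],"jaw":-1},{"rot":[0,0,0],"translation":[0.01,0,0],"jaw":-1}]'
python3 -m pendant '[{"rot":[0,0,0],"translation":[-0.08,0,0],"jaw":-1},{"rot":[0,0,0],"translation":[-0.12,0,-0.1],"jaw":-1},{"rot":[0,0,0],"translation":[-0.2,0,-0.2],"jaw":-1},{"rot":[0,0,0],"translation":[-0.3,0,-0.26],"jaw":-1},{"rot":[0,0,0],"translation":[-0.38,0,-0.26],"jaw":-1},{"rot":[0,0,0],"translation":[-0.46,0,-0.26],"jaw":-1},{"rot":[0,0,0],"translation":[-0.5,0,-0.26],"jaw":-1},{"rot":[0,0,0],"translation":[-0.5,0,-0.26],"jaw":-1}]'
python3 -c "
from h import *
crop('top',200,85,350,212,4.7,'t3.png');crop('scene',130,110,330,260,4,'s3.png')"
```

```text
time_s: 3.28
eef_pos: [0.5871, -0.1791, 0.079]
ee_rot: [0.995, 0.104, -0.006, 0.001]
wrist_force: [-15.5, -5.2, 11.5]
width: 0.0
grasp_force: 8.2
time_s: 3.95
eef_pos: [0.3456, -0.2296, 0.2103]
ee_rot: [0.995, 0.104, 0.0, 0.0]
wrist_force: [-0.5, 1.0, -0.4]
width: -0.004
grasp_force: 0.0
```

View pics/t3.png

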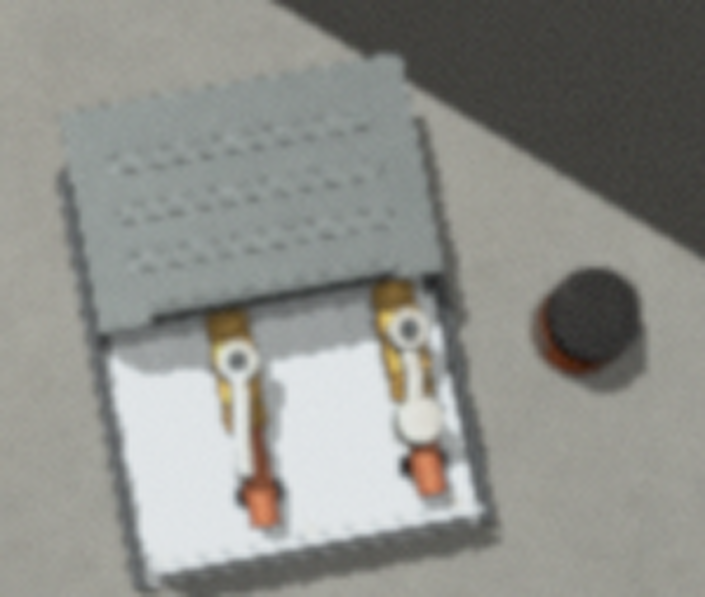

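View pics/s3.png

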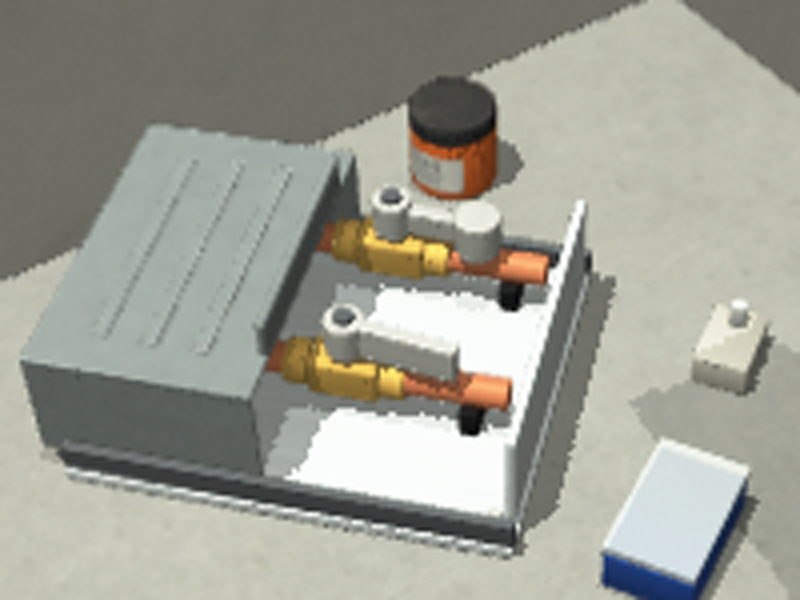

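The cover is fully back. The knobbed handle is the right one in the top view: its stem is at crop (409,328) and its knob at (419,419). The plain bar's stem is at (237,360). I'll convert these to box coordinates.

```bash
python3 - <<'E'
from h import *
c,s=np.cos(BA),np.sin(BA)
for n,u,z in(('stem',[409,328],.067),('knob',[419,419],.064),('pstem',[237,360],.067),('pend',[243,472],.065)):
    p=ray('top',np.array(u)/4.7+[200,85]-.4,z);d=p[:2]-BX
    print(n,p.round(4),'box',[round(c*d[0]+s*d[1],4),round(-s*d[0]+c*d[1],4)])
c0=b2w(0,-.064,.05)
rows(b2w(-.045,-.064-.045,.1),b2w(-.045,-.109,.050))
E
```

```text
stem [ 0.5855 -0.2431  0.067 ] box [np.float64(0.0018), np.float64(-0.0629)]
knob [ 0.5411 -0.249   0.064 ] box [np.float64(-0.0429), np.float64(-0.0595)]
pstem [ 0.5674 -0.1591  0.067 ] box [np.float64(0.0015), np.float64(0.023)]
pend [ 0.5126 -0.1634  0.065 ] box [np.float64(-0.053), np.float64(0.0302)]
tool x yaw 0.20653668870160294 rz to box -0.0008795893048831559
[0.3676 0.2157 0.2211] [ 0.2022 -0.0679 -0.1102]
[0.3674 0.2157 0.3211] [ 0.2022 -0.0679 -0.1602]
```

```bash
python3 - <<'E'
from h import *
rows(b2w(-.043,-.1,.13),b2w(-.043,-.1,.048)); print(robot.state()['qpos'].round(2))
E
```

```text
tool x yaw 0.20653668870160294 rz to box -0.0008795893048831559
[0.3716 0.1978 0.1611] [ 0.2023 -0.0587 -0.0802]
[0.3714 0.1976 0.3251] [ 0.2023 -0.0587 -0.1622]
[-0.59  0.08 -0.42  1.07  0.    2.35]
```

```bash
python3 -m pendant '[{"rot":[0,0,-0.5],"translation":[0.07,0.04,0.16],"jaw":-1},{"rot":[0,0,-0.5],"translation":[0.14,0.08,0.16],"jaw":-1},{"rot":[0,0,-0.5],"translation":[0.21,0.12,0.16],"jaw":-1},{"rot":[0,0,-0.5],"translation":[0.28,0.16,0.16],"jaw":-1},{"rot":[0,0,-0.5],"translation":[0.34,0.198,0.16],"jaw":-1},{"rot":[0,0,-0.5],"translation":[0.372,0.198,0.16],"jaw":-1},{"rot":[0,0,-0.5],"translation":[0.372,0.198,0.16],"jaw":-1},{"rot":[0,0,-0.5],"translation":[0.372,0.198,0.16],"jaw":-1},{"rot":[0,0,-0.5],"translation":[0.372,0.198,0.16],"jaw":-1},{"rot":[0,0,-0.5],"translation":[0.372,0.198,0.16],"jaw":-1},{"rot":[0,0,-0.5],"translation":[0.372,0.198,0.16],"jaw":-1},{"rot":[0,0,-0.5],"translation":[0.372,0.198,0.16],"jaw":-1}]'
python3 -m pendant '[{"rot":[0,0,-0.022],"translation":[0,0,0],"jaw":-1},{"rot":[0,0,-0.022],"translation":[0,0,0],"jaw":-1}]'
python3 -c "
from h import *
rows(b2w(-.043,-.1,.048));print(robot.state()['qpos'].round(2))
crop('scene',130,90,330,240,4,'s4.png')"
```

```text
time_s: 5.05
eef_pos: [0.5538, -0.2874, 0.1284]
ee_rot: [0.654, 0.757, 0.001, 0.0]
wrist_force: [-0.3, -0.3, 0.0]
width: 0.003
grasp_force: 0.0
time_s: 5.22
eef_pos: [0.5535, -0.2875, 0.1286]
ee_rot: [0.629, 0.777, 0.001, 0.0]
wrist_force: [-0.1, 0.1, 0.4]
width: -0.004
grasp_force: 0.0
tool x yaw 1.7807824318375167 rz to box 0.5002183940180266
[-0.0007 -0.0087  0.1611] [-0.0041 -0.0012 -0.0806]
[-0.48  0.48 -0.07  1.02  0.    0.88]
```

View pics/s4.png

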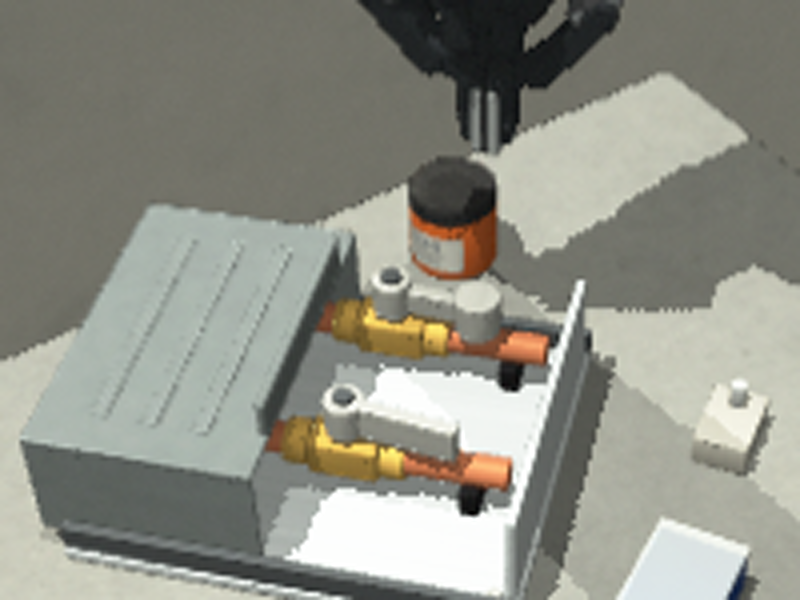

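The closed fingers stand over the -y side of the knob, clear of the jar. I'll descend and compute the arc.

```bash
python3 -m pendant '[{"rot":[0,0,0],"translation":[0,-0.004,0.08],"jaw":-1},{"rot":[0,0,0],"translation":[0,-0.009,0.161],"jaw":-1},{"rot":[0,0,0],"translation":[0,-0.009,0.161],"jaw":-1}]'
python3 - <<'E'
from h import *
T=[]
for k in range(0,15):
    th=np.radians(2+7*k); print(k,round(2+7*k),'rz',round((2+7*k)/180,3),end=' ')
    st=np.array([.0015,-.063]);p=st+.045*np.array([-np.cos(th),np.sin(th)])-.023*np.array([np.sin(th),np.cos(th)])
    T.append(b2w(*p,.047))
rows(*T);print(robot.state()['eef_pos'],robot.state()['wrist_force'])
E
```

```text
time_s: 5.52
eef_pos: [0.5421, -0.2857, 0.0414]
ee_rot: [0.63, 0.776, -0.001, -0.007]
wrist_force: [-1.6, 0.7, -1.7]
width: 0.001
grasp_force: 0.0
0 2 rz 0.011 1 9 rz 0.05 2 16 rz 0.089 3 23 rz 0.128 4 30 rz 0.167 5 37 rz 0.206 6 44 rz 0.244 7 51 rz 0.283 8 58 rz 0.322 9 65 rz 0.361 10 72 rz 0.4 11 79 rz 0.439 12 86 rz 0.478 13 93 rz 0.517 14 100 rz 0.556 tool x yaw 1.777172450195261 rz to box 0.49906930117235454
[ 0.0225  0.0104 -0.0111] [0.0028 0.012  0.0056]
[ 0.0339  0.0058 -0.011 ] [-0.0006  0.0172  0.0056]
[ 0.0459  0.0026 -0.0109] [-0.0033  0.0227  0.0056]
[ 0.0581  0.001  -0.0107] [-0.0054  0.0285  0.0056]
[ 0.0704  0.0008 -0.0106] [-0.0068  0.0345  0.0056]
[ 0.0827  0.0022 -0.0105] [-0.0073  0.0407  0.0056]
[ 0.0947  0.005  -0.0104] [-0.0072  0.0468  0.0056]
[ 0.1063  0.0093 -0.0104] [-0.0063  0.0529  0.0056]
[ 0.1173  0.0149 -0.0103] [-0.0046  0.0589  0.0056]
[ 0.1275  0.0219 -0.0103] [-0.0023  0.0646  0.0056]
[ 0.1367  0.03   -0.0103] [0.0007 0.07   0.0056]
[ 0.145   0.0392 -0.0103] [0.0044 0.0749 0.0056]
[ 0.152   0.0494 -0.0104] [0.0086 0.0794 0.0056]
[ 0.1577  0.0603 -0.0104] [0.0134 0.0833 0.0056]
[ 0.1621  0.0718 -0.0105] [0.0186 0.0867 0.0056]
[ 0.54210129 -0.28569325  0.04138461] [-1.6278945   0.66137597 -1.68553307]
```

```bash
python3 -m pendant '[{"rot":[0,0,0],"translation":[0,0,0],"jaw":-1},{"rot":[0,0,0],"translation":[0,0,0],"jaw":-1}]'
python3 - <<'E'
from h import *
T=[]
for k in range(0,15):
    th=np.radians(2+7*k)
    st=np.array([.0015,-.063]);p=st+.045*np.array([-np.cos(th),np.sin(th)])-.023*np.array([np.sin(th),np.cos(th)])
    T.append(b2w(*p,.048))
rows(*T);
E
```

```text
time_s: 5.68
eef_pos: [0.5485, -0.2892, 0.05]
ee_rot: [0.63, 0.776, 0.0, 0.001]
wrist_force: [0.3, -1.0, 0.6]
width: 0.001
grasp_force: 0.0
tool x yaw 1.7781453348363994 rz to box 0.49937897997174524
[ 0.0319 -0.0006  0.004 ] [-0.0036  0.0155 -0.002 ]
[ 0.0433 -0.0051  0.004 ] [-0.007   0.0207 -0.002 ]
[ 0.0553 -0.0083  0.004 ] [-0.0097  0.0262 -0.002 ]
[ 0.0675 -0.0099  0.0039] [-0.0118  0.032  -0.002 ]
[ 0.0798 -0.0101  0.0039] [-0.0131  0.038  -0.002 ]
[ 0.0921 -0.0087  0.0039] [-0.0137  0.0442 -0.002 ]
[ 0.1041 -0.0059  0.0039] [-0.0136  0.0503 -0.002 ]
[ 0.1157 -0.0016  0.0039] [-0.0127  0.0564 -0.002 ]
[0.1267 0.0041 0.0039] [-0.011   0.0624 -0.002 ]
[0.1368 0.011  0.0039] [-0.0087  0.0681 -0.002 ]
[0.1461 0.0192 0.0039] [-0.0056  0.0735 -0.002 ]
[0.1543 0.0284 0.0039] [-0.002   0.0784 -0.002 ]
[0.1613 0.0386 0.0039] [ 0.0023  0.0829 -0.002 ]
[0.1671 0.0495 0.004 ] [ 0.007   0.0868 -0.002 ]
[0.1714 0.061  0.004 ] [ 0.0122  0.0902 -0.002 ]
```

```bash
python3 -m pendant '[{"rot":[0,0,0.011],"translation":[0.032,-0.001,0.003],"jaw":-1},{"rot":[0,0,0.05],"translation":[0.043,-0.005,0.003],"jaw":-1},{"rot":[0,0,0.089],"translation":[0.055,-0.008,0.003],"jaw":-1},{"rot":[0,0,0.128],"translation":[0.0675,-0.01,0.003],"jaw":-1},{"rot":[0,0,0.167],"translation":[0.08,-0.01,0.003],"jaw":-1},{"rot":[0,0,0.206],"translation":[0.092,-0.009,0.003],"jaw":-1},{"rot":[0,0,0.244],"translation":[0.104,-0.006,0.003],"jaw":-1},{"rot":[0,0,0.283],"translation":[0.116,-0.002,0.003],"jaw":-1},{"rot":[0,0,0.322],"translation":[0.127,0.004,0.003],"jaw":-1},{"rot":[0,0,0.361],"translation":[0.137,0.011,0.003],"jaw":-1},{"rot":[0,0,0.361],"translation":[0.137,0.011,0.003],"jaw":-1}]'
python3 - <<'E'
from h import *
T=[]
for a in (72,79,86,90,94,98):
    th=np.radians(a)
    st=np.array([.0015,-.063]);p=st+.045*np.array([-np.cos(th),np.sin(th)])-.023*np.array([np.sin(th),np.cos(th)])
    T.append(b2w(*p,.048))
rows(*T);
crop('scene',130,90,330,240,4,'s5.png')
E
```

```text
time_s: 6.6
eef_pos: [0.5409, -0.2213, 0.0504]
ee_rot: [0.949, 0.316, 0.002, 0.002]
wrist_force: [-0.0, -0.5, 0.5]
width: 0.003
grasp_force: 0.2
tool x yaw 0.6427714917280372 rz to box 0.13797826119586945
[ 0.0099 -0.0066  0.0049] [ 0.002   0.0056 -0.0024]
[ 0.0217 -0.0102  0.0049] [ 0.0056  0.0106 -0.0024]
[ 0.0338 -0.0123  0.0049] [ 0.0099  0.015  -0.0024]
[ 0.0409 -0.0128  0.0049] [ 0.0125  0.0174 -0.0024]
[ 0.0479 -0.0128  0.0049] [ 0.0153  0.0195 -0.0024]
[ 0.055  -0.0124  0.0049] [ 0.0183  0.0214 -0.0024]
```

View pics/s5.png

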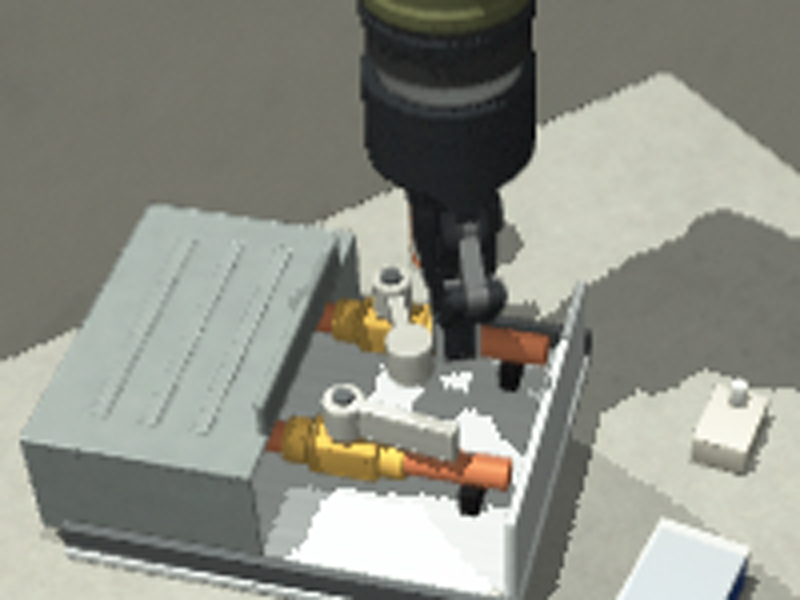

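The knob is following the fingers and is about two thirds round. The plain bar hasn't moved. I'll continue to the stop.

```bash
python3 -m pendant '[{"rot":[0,0,0.039],"translation":[0.01,-0.0066,0.003],"jaw":-1},{"rot":[0,0,0.078],"translation":[0.022,-0.01,0.003],"jaw":-1},{"rot":[0,0,0.117],"translation":[0.034,-0.0123,0.003],"jaw":-1},{"rot":[0,0,0.138],"translation":[0.041,-0.0128,0.003],"jaw":-1},{"rot":[0,0,0.138],"translation":[0.041,-0.0128,0.003],"jaw":-1}]'
python3 -m pendant '[{"rot":[0,0,0],"translation":[0.004,0,0],"jaw":-1},{"rot":[0,0,0],"translation":[0.008,0,0],"jaw":-1},{"rot":[0,0,0],"translation":[0.008,0,0],"jaw":-1}]'
python3 -m pendant '[{"rot":[0,0,0],"translation":[0.003,0,0],"jaw":-1},{"rot":[0,0,0],"translation":[0.006,0,0],"jaw":-1},{"rot":[0,0,0],"translation":[0.006,0,0],"jaw":-1}]'
```

```text
time_s: 7.07
eef_pos: [0.5523, -0.2037, 0.0474]
ee_rot: [0.994, 0.106, 0.001, 0.001]
wrist_force: [-0.9, -1.1, -0.2]
width: 0.001
grasp_force: 0.2
time_s: 7.32
eef_pos: [0.5552, -0.2028, 0.0463]
ee_rot: [0.994, 0.106, 0.0, 0.0]
wrist_force: [-1.1, -0.1, 0.2]
width: 0.001
grasp_force: 0.9
time_s: 7.57
eef_pos: [0.5555, -0.2026, 0.0457]
ee_rot: [0.994, 0.105, -0.002, 0.001]
wrist_force: [-6.9, -2.5, 5.7]
width: -0.001
grasp_force: 3.7
```

```bash
python3 -m pendant '[{"rot":[0,0,0],"translation":[0.004,0,0],"jaw":-1},{"rot":[0,0,0],"translation":[0.008,0,-0.002],"jaw":-1},{"rot":[0,0,0],"translation":[0.008,0,-0.002],"jaw":-1}]'
python3 -m pendant '[{"rot":[0,0,0],"translation":[-0.03,0,0],"jaw":-1},{"rot":[0,0,0],"translation":[-0.04,0,-0.05],"jaw":-1},{"rot":[0,0,0],"translation":[-0.05,0,-0.13],"jaw":-1},{"rot":[0,0,0],"translation":[-0.1,0,-0.21],"jaw":-1},{"rot":[0,0,0],"translation":[-0.17,0,-0.28],"jaw":-1},{"rot":[0,0,0],"translation":[-0.25,0,-0.32],"jaw":-1},{"rot":[0,0,0],"translation":[-0.33,0,-0.32],"jaw":-1},{"rot":[0,0,0],"translation":[-0.4,0,-0.32],"jaw":-1},{"rot":[0,0,0],"translation":[-0.4,0,-0.32],"jaw":-1},{"rot":[0,0,0],"translation":[-0.4,0,-0.32],"jaw":-1}]'
python3 -c "
from h import *
crop('top',200,85,350,255,3.5,'t6.png')"
```

```text
time_s: 7.82
eef_pos: [0.5557, -0.2025, 0.0457]
ee_rot: [0.994, 0.105, -0.006, 0.001]
wrist_force: [-12.8, -4.6, 6.9]
width: -0.003
grasp_force: 6.9
time_s: 8.65
eef_pos: [0.3647, -0.2433, 0.2075]
ee_rot: [0.995, 0.104, 0.001, 0.0]
wrist_force: [0.2, -0.7, 0.3]
width: 0.003
grasp_force: 0.0
```

View pics/t6.png

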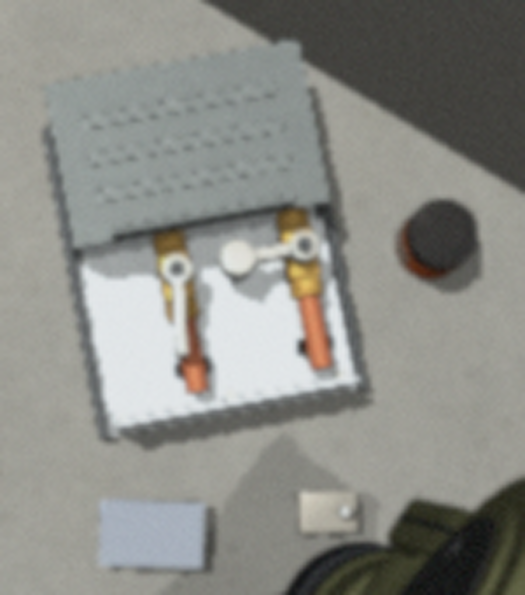

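The knob is at (238,258) and its stem at (305,244), so the handle lies across its pipe at the box yaw of 12°. The plain bar is still open, the cover is back and the loose items look undisturbed.

```bash
python3 -c "
from plant import order
print(order.sign_off())"
```

```text
the job is handed in; nothing more can be done
None
```

The cover is fully back, the knobbed valve is shut against its stop, the plain handle is still open, the loose items look undisturbed in the last picture, and the job is handed in (sign-off returned no verdict).

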